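Index the garage work lamp round to the crates

TASK

Turn the work lamp on its swivel stand so that it shines at the two nested clear crates: press the thumb lever down to draw the spring index pin, swing the lamp one hole round towards the crates, and let the pin drop fully home in that hole. Work it by the lever only; do not touch the lamp or its bulb, and leave the crates, the tin, the torch and the screwdriver where they are.

Things in the scene. Friction and masses are not known exactly. Their poses are not given: they have to be found in the camera images.
- base: Fixed grey round base plate of the swivel stand, 230 mm across, top face at z = 32 mm; origin at the centre of its underside, on the upright swivel axis. A steel arm turns on it at z = 42 to 77 mm. The crates and the tin stand some 280 mm from the axis, about 30 degrees either side of the base's own +x; which is on which side varies. The base's +x points roughly to the robot's right.
- swivel (a joint): Angle of arm and lamp on the base, rad, anticlockwise from above positive. At 0 the arm points along the base's -y and the lamp shines along its +x. Starts near 0, in hole_mid; next holes at +0.524 and -0.524, then +-1.047; stops at +-1.2. The pin's play in a hole is +-0.035. Friction 0.15 N m, about 0.35 while the pin rubs on the plate; stays where it is left.
- pin (a joint): Lift of the spring index pin, m: 0 fully home, 9 mm deep in a hole; 0.009 when its tip rides on the plate between holes; 0.017 fully drawn. The pin, 12 mm thick, stands upright on the arm 85 mm from the swivel axis. Its spring always pushes it down; it stops the arm from turning while in a hole.
- thumb (a point): Centre of the floor of the lever's trough, the part to press, at the arm's outer end: 180 mm from the swivel axis, 76 mm high at rest. Aluminium, black rubber floor, 60 x 60 mm outside, 52 mm wide inside across the swing; side lips 22 mm high, 4 mm thick; a 10 mm lip at its outer end; open towards the axis. Floor slopes up 0.2 rad outwards at rest. Pushing a side lip swings the arm.
- hole_mid (a point): Mouth of the index hole in which the pin starts: a dark circle 18 mm wide in the base's top face. Such holes lie every 30 degrees on a circle of 85 mm radius about the swivel axis.
- hole_plus (a point): Mouth of the next hole anticlockwise from above (swivel +0.524); with the pin there the lamp points to what stands on the base's own +y side.
- hole_minus (a point): Mouth of the next hole clockwise from above (swivel -0.524); with the pin there the lamp points to what stands on the base's own -y side.
- lamp: Glass spotlight bulb (96 mm across) in a white ceramic lamp base, lying level on a post over the swivel axis, turning with the arm and at right angles to it; up to 180 mm high, reaching 55 mm behind and 84 mm ahead of the axis. Origin on the swivel axis at z = 98 mm; it shines along its own +x. Its tilt joint is stiff. Not to be touched.
- crates: Two clear plastic crates, the upper nested in the lower, with odds and ends inside; together 158 x 208 x 135 mm (x, y, z), loose; origin at the centre of the underside. What the lamp must shine at. Not to be moved.
- tin: Round steel paint tin with a paper label, 132 mm across, 137 mm high, loose, on the other side; origin at the centre of the underside. Not to be moved.
- torch: Black torch with a spring clip, standing on its 58 mm wide head, 150 mm high, loose, some 165 to 220 mm from the swivel axis behind the lamp; origin at the centre of the underside. Not to be moved.
- screwdriver: Black-gripped screwdriver, 200 mm long, lying loose some 260 to 330 mm from the swivel axis behind the lamp; origin on its underside, blade along its own +x. Not to be moved.
- lever_axle (a point): Axle of the thumb lever, on the arm 130 mm from the swivel axis, 70 mm high. Pressing the trough lifts the pin 0.9 mm per mm: clear of its hole at 10 mm down, stop at 18 mm; 4 N at first, 8 N fully down; it springs back. While the pin rides on the plate the trough stays 10 mm down (side lips then stand 12 mm above the floor's rest height); it springs up when the pin drops into a hole.

How it is judged:
By the outcome, as a careful person would: the job done as asked, in the order asked, and still so for the second after the job is handed in, with the robot touching nothing.
It also fails if it takes over 35 s, if anything falls off the work surface, if the arm or the gripper's body presses on something with over 40 N, if the wrist force passes 120 N, or if a joint passes its speed limit or range.

ROBOT

A 6-joint arm with a two-finger parallel gripper is mounted at the origin on the work surface. World frame = base frame: x ahead of the robot, y to its left, z up, the work surface at z = 0. Lengths are in m, angles in degrees, forces in N, time in s.
With the tool pointing down it reaches from about 0.375 to 0.975 m from the base axis. Payload 3.8 kg.
Tool frame: the origin (TCP) lies midway between the tips of the shut fingers; the grasp point (between the pads) lies 19 mm behind it; z points along the fingers, y is the line along which they close (so a half turn about z gives the same grasp; the last joint's range is limited). The gripper opens to 88 mm and grips with 3 to 60 N. Pads are 18 mm wide; open, the fingers measure 123 mm over their backs; the gripper's body (75 mm by 187 mm) begins 45 mm behind the grasp point.
Start: joints at [-71.843, 15.12, 91.902, -0, 72.978, -2.114], TCP at [0.234, -0.633, 0.239] pointing down, gripper open.
Joint ranges: [-150.88, 150.88], [-54.13, 125.18], [17.81, 147.31], [-75.09, 255.09], [0, 152.58], [-146.25, 146.25]. Speed limits (degrees/s): [147.25, 147.25, 180, 180, 180, 180].

INTERFACE

Orientations are given as a 3x3 rotation matrix whose columns are the frame's x, y, z axes.
In Python, from workcell import sensors, cams, workorder gives the robot as it stands.
- The arm moves only by the tool move_arm, never from a script. Its argument "targets" is a list of rows, each a list of 3 entries, a list of its own where there are three numbers: the opening, from 0 (shut) to 1 (fully open), then the shift along the tool's x, y, z in m, then the turn about the tool's z in rad. A call has 1 to 5 rows; each row shifts and turns the commanded pose from where the row before left it, along the tool's axes as they then stand; what a row does not reach is not made up. A row lasts 1/10 s, in which the tool goes at most 50 mm and 8.59 degrees, less where a joint would pass 70% of its speed; a pose out of reach is approached as far as the arm can. A call is refused whole if a number of a shift passes 0.05 or a number of a turn 0.15, either way. A call with a gripper value outside its range is refused whole. The fingers move at their own pace and stop on an object; the grip force is fixed at half the most. Time passes only in rows, so rows that do not move let the fingers close. It gives the time, the measured TCP pose, the force, the opening and the grip force at its end, in the units of the state.
- sensors.observe(): the state, without advancing time (a new reading comes with each control period).
- cams.capture(name): name is "scene" or "top" or "wrist"; returns a dict with "img" (384x512x3 uint8, red, green, blue), "camera_matrix" (3x3 intrinsics, pixels), "R" (3x3) and "t" (3): a world point X has camera coordinates R X + t; the wrist camera has in their place "T_tool_cam" (4x4, takes a point from camera to tool coordinates, whose origin is the TCP and whose axes are the flange's). Camera axes: x right, y down, z forward; pixel columns grow to the right and rows downward; lengths in m; the calibration is good to about 2 mm. The wrist camera is an equidistant fisheye: a pixel r from the principal point sees the ray r / f radians off the axis. A picture is of the moment at which its call begins: read the wrist's pose just before it. There is no depth.
- workorder.close_job(): hands the job in; it is judged then, once.
The state is a dict: "clock": time; "q": joint angles; "qvel": joint speeds; "tau": joint torques, N m; "tool_pos": TCP position; "tcp_rot": TCP orientation; "wrist_force": force on the tool from outside, world axes, zero at the start; "torque": the same for the moment, N m; "finger_gap": finger opening in m; "gripper_force": force on a finger pad.
Only numpy, scipy, OpenCV 4.12 (cv2) and the standard library are available. Lean on these libraries where they do the work, as an engineer would, in place of code of your own. Each camera call takes 0.05 s, during which the arm holds its last target. There are 200 camera calls.

## Working session

There is one attempt and no reset: what is moved stays moved. The work goes in short steps, Python scripts to look and compute and a tool call to move; the robot and the scene stay as the last step left them, time stands still between calls to the robot, and variables do not carry over. Pictures are saved under pics/ and viewed, at most 10 in all, crops included, and the job is handed in when it is done.

Besides the shell and the picture viewer there is one more tool, called after "Emit:" as name(argument=value, ...), one argument or row to a line, values as JSON. move_arm: Moves the arm, as the interface text tells. Its arguments: {"type":"object","properties":{"targets":{"type":"array"}},"required":["targets"]}

```bash
mkdir -p pics; python3 - <<'E'
from workcell import sensors,cams
import cv2,numpy as np
s=sensors.observe();print({k:np.round(v,3).tolist() for k,v in s.items()})
for n in("scene","top"):
    c=cams.capture(n);cv2.imwrite(f"pics/{n}0.png",c["img"][:,:,::-1]);np.savez(n,**c)
    print(n,c["camera_matrix"].tolist(),np.round(c["R"],3).tolist(),c["t"], -c["R"].T@c["t"])
E
```

```text
{'clock': 0.0, 'q': [-71.843, 15.171, 91.978, 0.0, 72.977, -2.115], 'qvel': [0.116, 0.064, 0.055, 0.052, -0.006, -0.011], 'tau': [-0.001, -50.211, -35.687, 0.073, 0.029, -0.0], 'tool_pos': [0.234, -0.633, 0.237], 'tcp_rot': [[0.938, 0.346, -0.001], [0.346, -0.938, 0.002], [0.0, -0.002, -1.0]], 'wrist_force': [-0.536, -0.484, 0.285], 'torque': [-0.003, 0.004, 0.034], 'gripper_force': 0.0, 'finger_gap': 0.088}
scene [[387.2382144782247, 0.0, 251.00453786971622], [0.0, 387.2382144782247, 186.57325750012984], [0.0, 0.0, 1.0]] [[0.841, 0.541, -0.015], [0.305, -0.497, -0.812], [-0.447, 0.679, -0.583]] [-0.58870297 -0.03215298  1.30921503] [ 1.08980557 -0.58618244  0.72826024]
top [[356.53447409041803, 0.0, 256.22099005455146], [0.0, 356.53447409041803, 193.68855622835144], [0.0, 0.0, 1.0]] [[0.019, -1.0, -0.0], [-0.991, -0.018, -0.131], [0.131, 0.003, -0.991]] [0.13818918 0.59992116 0.82111936] [0.48480026 0.14714425 0.89249982]
```

View pics/scene0.png

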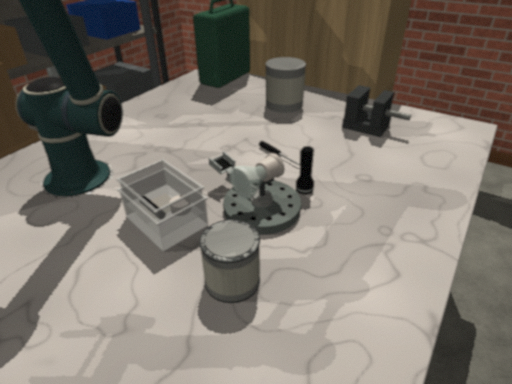

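View pics/top0.png

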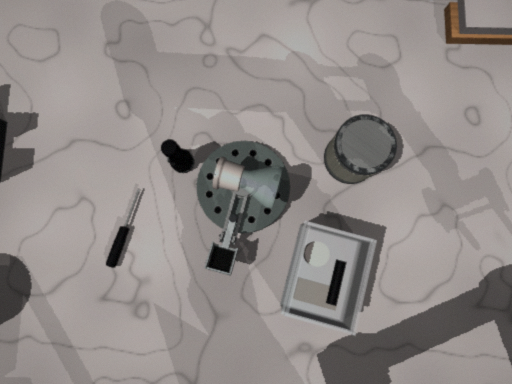

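The crates are on the base's −y side (lower in the top view), so the target is hole_minus: clockwise, with the trough at about (221,259) moving left in the image. Next I'll measure the base and trough.

```bash
cat > h.py <<'E'
import numpy as np,cv2
def ray(c,uv,z):
    d=c["R"].T@np.linalg.inv(c["camera_matrix"])@np.array([uv[0],uv[1],1.]); o=-c["R"].T@c["t"]
    return o+d*(z-o[2])/d[2]
def proj(c,X):
    p=c["camera_matrix"]@(c["R"]@np.array(X)+c["t"]); return p[:2]/p[2]
E
python3 - <<'E'
from h import *
c=dict(np.load("top.npz"));im=c["img"]
g=cv2.cvtColor(im,cv2.COLOR_RGB2GRAY)
crop=im[130:290,160:310]
cv2.imwrite("pics/c1.png",cv2.resize(crop,None,fx=3.7,fy=3.7,interpolation=cv2.INTER_CUBIC)[:,:,::-1])
# dark spots
m=(g<40).astype(np.uint8)
n,l,st,ce=cv2.connectedComponentsWithStats(m)
for i in range(1,n):
    if 6<st[i,4]<600 and 150<ce[i][0]<310 and 120<ce[i][1]<290: print(st[i].tolist(),ce[i].round(1),ray(c,ce[i],.032).round(3))
E
```

```text
[232, 150, 6, 6, 31] [234.5 152.6] [0.7   0.205 0.032]
[241, 150, 18, 20, 202] [250.5 161.7] [0.677 0.165 0.032]
[264, 159, 7, 7, 38] [267.2 162.3] [0.677 0.124 0.032]
[207, 173, 6, 7, 30] [209.5 176. ] [0.64  0.265 0.032]
[276, 179, 14, 22, 199] [283.3 190.1] [0.608 0.084 0.032]
[206, 191, 6, 7, 32] [208.7 194. ] [0.595 0.265 0.032]
[232, 198, 6, 24, 53] [235.1 209. ] [0.56  0.2   0.032]
[215, 207, 6, 6, 32] [217.5 209.5] [0.558 0.242 0.032]
[264, 208, 7, 6, 32] [266.8 210.5] [0.558 0.123 0.032]
[248, 217, 7, 6, 31] [250.9 219.3] [0.536 0.161 0.032]
[208, 245, 26, 27, 470] [220.5 258.7] [0.441 0.231 0.032]
```

View pics/c1.png

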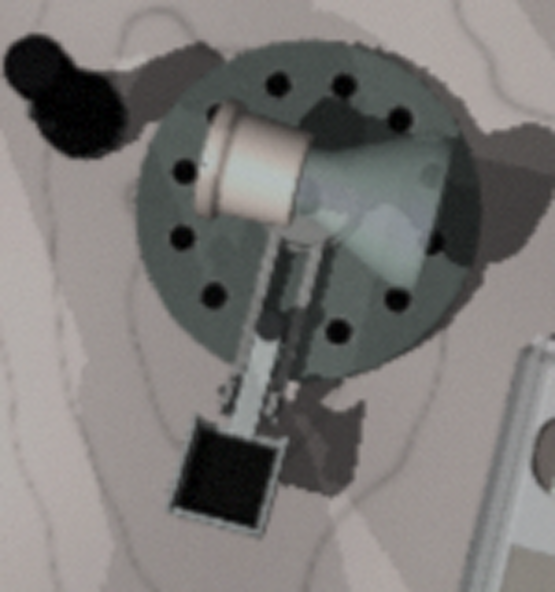

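The crop shows the trough floor centred near (220.5,258.7) and clear index holes around the base. The arm hides hole_mid.

```bash
python3 - <<'E'
from h import *
from scipy.optimize import least_squares
from workcell import sensors
c=dict(np.load("top.npz"))
H=np.array([ray(c,p,.032)[:2] for p in [(234.5,152.6),(267.2,162.3),(209.5,176),(208.7,194),(217.5,209.5),(266.8,210.5),(250.9,219.3)]])
f=least_squares(lambda p:np.hypot(*(H-p[:2]).T)-.085,[.62,.185]);C=f.x
print("C",C,f.fun.round(4)); an=np.degrees(np.arctan2(*(H-C).T[::-1]));print("hole ang",an.round(1)%30)
T=ray(c,(220.5,258.7),.076);d=T[:2]-C;print("T",T,np.hypot(*d),np.degrees(np.arctan2(d[1],d[0]))%360)
s=sensors.observe();p=s["tool_pos"];R=s["tcp_rot"]
print("hole angles all",an.round(1)%360, "tool xang",np.degrees(np.arctan2(R[1,0],R[0,0])))
# crate corners region, torch
for n,uv,z in[("crate TL",(303,222),.135),("crate BL",(282,315),.135),("torch head",(182,162),.02),("torch top",(170,147),.15)]:print(n,ray(c,uv,z).round(3))
E
```

```text
C [0.61754761 0.18302247] [-0.     -0.0013 -0.0004 -0.0001 -0.0009 -0.0002 -0.0002]
hole ang [14.9 14.9 14.7 15.2 15.2 15.1 15.1]
T [0.44303331 0.22703753 0.076     ] 0.17997934728784656 165.84439434716393
hole angles all [ 14.9 314.9  74.7 105.2 135.2 225.1 195.1] tool xang 20.272128110894354
crate TL [0.526 0.049 0.135]
crate BL [0.335 0.092 0.135]
torch head [0.676 0.336 0.02 ]
torch top [0.68  0.335 0.15 ]
```

```bash
cat > plan.py <<'E'
from h import *
from workcell import sensors
def start():
    s=sensors.observe();R=np.array(s["tcp_rot"]);p=np.array(s["tool_pos"])
    return np.r_[p,np.arctan2(R[1,0],R[0,0])]
def rows(a,W):
    """a,W: world x,y,z,xang(rad), tool down"""
    for w in W:
        c,s=np.cos(a[3]),np.sin(a[3]);d=np.array(w[:3])-a[:3]
        print([0,[round(float(v),4) for v in (c*d[0]+s*d[1], s*d[0]-c*d[1], -d[2])],round(float(-(w[3]-a[3])),4)])
        a=np.array(w)
E
python3 - <<'E'
from plan import *
a=start();T=np.array([.443,.228])
r0,t0=np.hypot(*a[:2]),np.arctan2(a[1],a[0]);r1,t1=np.hypot(*T),np.arctan2(T[1],T[0])
N=20;W=[]
for k in range(1,N+1):
    u=k/N;r=r0+(r1-r0)*min(1,u*1.5);t=t0+(t1-t0)*u
    W.append([r*np.cos(t),r*np.sin(t),.237,a[3]+(np.radians(165)-a[3])*u])
rows(a,W)
E
```

```text
[0, [0.0559, -0.0156, 0.0005], -0.1263]
[0, [0.0554, -0.0132, -0.0], -0.1263]
[0, [0.0547, -0.011, -0.0], -0.1263]
[0, [0.054, -0.0088, -0.0], -0.1263]
[0, [0.0533, -0.0066, -0.0], -0.1263]
[0, [0.0524, -0.0046, -0.0], -0.1263]
[0, [0.0514, -0.0026, -0.0], -0.1263]
[0, [0.0504, -0.0008, -0.0], -0.1263]
[0, [0.0493, 0.001, -0.0], -0.1263]
[0, [0.0482, 0.0027, -0.0], -0.1263]
[0, [0.047, 0.0043, -0.0], -0.1263]
[0, [0.0458, 0.0058, -0.0], -0.1263]
[0, [0.0445, 0.0072, -0.0], -0.1263]
[0, [0.0393, 0.0164, -0.0], -0.1263]
[0, [0.0361, 0.0217, -0.0], -0.1263]
[0, [0.0352, 0.0232, -0.0], -0.1263]
[0, [0.0342, 0.0246, -0.0], -0.1263]
[0, [0.0331, 0.026, -0.0], -0.1263]
[0, [0.032, 0.0274, -0.0], -0.1263]
[0, [0.0308, 0.0287, -0.0], -0.1263]
```

Emit:
move_arm(
  targets=[
    [0,[0.045,-0.0125,0],-0.1],
    [0,[0.045,-0.011,0],-0.1],
    [0,[0.044,-0.01,0],-0.1],
    [0,[0.044,-0.008,0],-0.1],
    [0,[0.043,-0.006,0],-0.1],
  ],
)

```text
clock: 0.6
tool_pos: [0.3978, -0.4761, 0.238]
tcp_rot: [[0.654, 0.756, -0.0], [0.756, -0.654, 0.001], [0.0, -0.001, -1.0]]
wrist_force: [0.3, 0.6, -0.2]
finger_gap: 0.0502
gripper_force: 0.0
```

Emit:
move_arm(
  targets=[
    [0,[0.043,-0.005,0],-0.1],
    [0,[0.042,-0.004,0],-0.1],
    [0,[0.041,-0.002,0],-0.1],
    [0,[0.041,-0.001,0],-0.1],
    [0,[0.04,0,0],-0.1],
  ],
)

```text
clock: 1.1
tool_pos: [0.4895, -0.2911, 0.2382]
tcp_rot: [[0.211, 0.977, -0.0], [0.977, -0.211, 0.001], [0.0, -0.001, -1.0]]
wrist_force: [0.4, 0.0, 0.9]
finger_gap: 0.0099
gripper_force: 0.0
```

```bash
python3 - <<'E'
from plan import *
a=start();print(a);T=np.array([.443,.228])
r0,t0=np.hypot(*a[:2]),np.arctan2(a[1],a[0]);r1,t1=np.hypot(*T),np.arctan2(T[1],T[0])
N=13;W=[]
for k in range(1,N+1):
    u=k/N;r=r0+(r1-r0)*min(1,u*1.5);t=t0+(t1-t0)*u
    W.append([r*np.cos(t),r*np.sin(t),.237,a[3]+(np.radians(165)-a[3])*u])
rows(a,W)
E
```

```text
[ 0.48948915 -0.29108757  0.23816959  1.35805815]
[0, [0.0445, 0.0045, 0.0012], -0.1171]
[0, [0.0437, 0.006, -0.0], -0.1171]
[0, [0.0428, 0.0075, -0.0], -0.1171]
[0, [0.0419, 0.0089, -0.0], -0.1171]
[0, [0.041, 0.0103, -0.0], -0.1171]
[0, [0.04, 0.0116, -0.0], -0.1171]
[0, [0.0389, 0.0128, -0.0], -0.1171]
[0, [0.0379, 0.014, -0.0], -0.1171]
[0, [0.0353, 0.0174, -0.0], -0.1171]
[0, [0.0311, 0.0231, -0.0], -0.1171]
[0, [0.0302, 0.0243, -0.0], -0.1171]
[0, [0.0292, 0.0255, -0.0], -0.1171]
[0, [0.0282, 0.0266, -0.0], -0.1171]
```

Emit:
move_arm(
  targets=[
    [0,[0.044,0.005,0],-0.117],
    [0,[0.044,0.006,0],-0.117],
    [0,[0.043,0.008,0],-0.117],
    [0,[0.042,0.009,0],-0.117],
    [0,[0.041,0.01,0],-0.117],
  ],
)

```text
clock: 1.6
tool_pos: [0.5237, -0.0778, 0.2382]
tcp_rot: [[-0.364, 0.931, -0.0], [0.931, 0.364, 0.0], [0.0, -0.0, -1.0]]
wrist_force: [0.3, 0.2, 0.1]
finger_gap: 0.0005
gripper_force: 0.0
```

Emit:
move_arm(
  targets=[
    [0,[0.04,0.012,0],-0.117],
    [0,[0.039,0.013,0],-0.117],
    [0,[0.038,0.014,0],-0.117],
    [0,[0.035,0.017,0],-0.117],
    [0,[0,0,0],0],
  ],
)

```text
clock: 2.1
tool_pos: [0.4921, 0.0829, 0.2382]
tcp_rot: [[-0.746, 0.666, -0.001], [0.666, 0.746, 0.001], [0.002, 0.0, -1.0]]
wrist_force: [-0.6, -0.4, 0.1]
finger_gap: 0.0004
gripper_force: 0.0
```

```bash
python3 - <<'E'
from plan import *
a=start();print(a, sensors.observe()["qvel"]);T=np.array([.443,.228])
N=4
W=[a+(np.r_[T,.237,np.radians(165.3)]-a)*k/N for k in range(1,N+1)]
rows(a,W)
E
```

```text
[0.49208964 0.08291113 0.23822451 2.41329998] [-3.57225902  0.71221775 -0.77523323 -2.90099471 -0.64796489  1.80952809]
[0, [0.0333, 0.0189, 0.0003], -0.1179]
[0, [0.0308, 0.0227, 0.0003], -0.1179]
[0, [0.028, 0.0262, 0.0003], -0.1179]
[0, [0.0247, 0.0293, 0.0003], -0.1179]
```

Emit:
move_arm(
  targets=[
    [0,[0.033,0.019,0],-0.118],
    [0,[0.031,0.023,0],-0.118],
    [0,[0.028,0.026,0],-0.118],
    [0,[0.025,0.029,0],-0.118],
    [0,[0,0,0],0],
  ],
)

```text
clock: 2.6
tool_pos: [0.4444, 0.2271, 0.2384]
tcp_rot: [[-0.967, 0.256, -0.001], [0.256, 0.967, 0.001], [0.001, 0.001, -1.0]]
wrist_force: [0.5, -0.3, -0.2]
finger_gap: 0.0003
gripper_force: 0.0
```

Emit:
move_arm(
  targets=[
    [0,[0,0,0],0],
  ],
)

```text
clock: 2.7
tool_pos: [0.4454, 0.2244, 0.2384]
tcp_rot: [[-0.966, 0.26, -0.0], [0.26, 0.966, -0.001], [-0.0, -0.001, -1.0]]
wrist_force: [0.5, -0.0, -0.5]
finger_gap: 0.0003
gripper_force: 0.0
```

```bash
python3 - <<'E'
from plan import *
import cv2
from workcell import cams
a=start();print(a)
c=cams.capture("top");np.savez("top1",**c)
T=np.array([.443,.228])
N=4
W=[a+(np.r_[T,.117,np.radians(165.3)]-a)*k/N for k in range(1,N+1)]
rows(a,W)
cv2.imwrite("pics/t1.png",cv2.resize(c["img"][130:330,120:320],None,fx=3,fy=3)[:,:,::-1])
E
```

```text
[0.4454049  0.22437245 0.23836971 2.87847283]
[0, [0.0008, 0.0007, 0.0303], -0.0016]
[0, [0.0008, 0.0007, 0.0303], -0.0016]
[0, [0.0008, 0.0007, 0.0303], -0.0016]
[0, [0.0008, 0.0007, 0.0303], -0.0016]
```

View pics/t1.png

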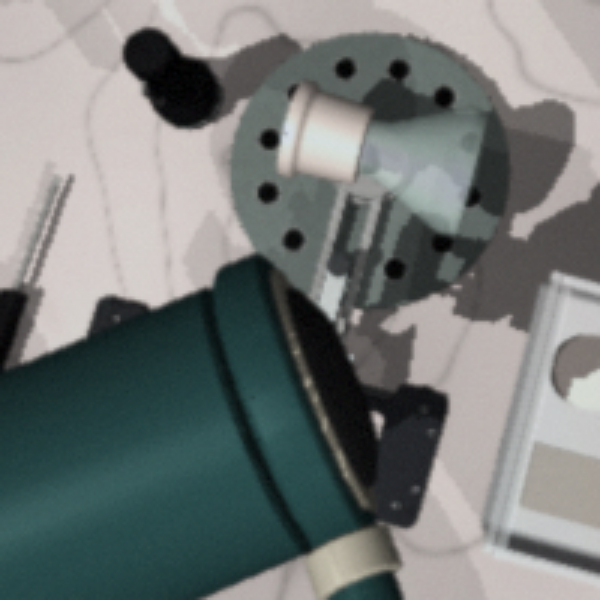

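The view shows the gripper over the trough with its body clear of the lamp and crates. Now I'll descend.

Emit:
move_arm(
  targets=[
    [0,[0.001,0.001,0.03],-0.002],
    [0,[0.001,0.001,0.03],-0.002],
    [0,[0.001,0.001,0.03],-0.002],
    [0,[0,0,0.03],0],
    [0,[0,0,0],0],
  ],
)

```text
clock: 3.25
tool_pos: [0.4404, 0.225, 0.1143]
tcp_rot: [[-0.966, 0.257, -0.008], [0.257, 0.966, -0.004], [0.007, -0.006, -1.0]]
wrist_force: [-0.1, -0.0, -0.9]
finger_gap: 0.0003
gripper_force: 0.0
```

Emit:
move_arm(
  targets=[
    [0,[0,0,0.01],0],
    [0,[0,0,0.01],0],
    [0,[0,0,0.01],0],
    [0,[0,0,0.004],0],
    [0,[0,0,0],0],
  ],
)

```text
clock: 3.75
tool_pos: [0.443, 0.2282, 0.0842]
tcp_rot: [[-0.967, 0.254, -0.001], [0.254, 0.967, -0.0], [0.001, -0.001, -1.0]]
wrist_force: [-0.2, 1.1, 0.2]
finger_gap: 0.0002
gripper_force: 0.0
```

Emit:
move_arm(
  targets=[
    [0,[0,0,0.006],0],
    [0,[0,0,0.006],0],
    [0,[0,0,0.006],0],
    [0,[0,0,0.004],0],
    [0,[0,0,0],0],
  ],
)

```text
clock: 4.25
tool_pos: [0.4441, 0.2288, 0.0631]
tcp_rot: [[-0.967, 0.254, 0.002], [0.254, 0.967, 0.001], [-0.001, 0.001, -1.0]]
wrist_force: [-2.0, 0.5, 7.7]
finger_gap: 0.0002
gripper_force: 3.9
```

Emit:
move_arm(
  targets=[
    [0,[0,0,0.0015],0],
    [0,[0,0.004,0],0.022],
    [0,[-0.0002,0.008,0],0.044],
    [0,[-0.0002,0.008,0],0.044],
    [0,[-0.0002,0.008,0],0.044],
  ],
)

```text
clock: 4.75
tool_pos: [0.4536, 0.2554, 0.0623]
tcp_rot: [[-0.916, 0.401, 0.002], [0.401, 0.916, 0.001], [-0.002, 0.001, -1.0]]
wrist_force: [-0.5, -0.6, 8.4]
finger_gap: 0.0007
gripper_force: 4.1
```

```bash
python3 - <<'E'
from plan import *
from workcell import cams
a=start();C=np.array([.6175,.183]);d=a[:2]-C
print(a,np.hypot(*d),np.degrees(np.arctan2(d[1],d[0])),np.degrees(a[3]),sensors.observe()["wrist_force"])
for n in("top","scene"):
    c=cams.capture(n);np.savez(n+"2",**c)
    if n=="scene":cv2.imwrite("pics/s2.png",cv2.resize(c["img"][120:250,180:330],None,fx=4,fy=4)[:,:,::-1])
E
```

```text
[0.45359518 0.25538652 0.06226228 2.72925246] 0.1791775618889528 156.17194773343712 156.37464730090417 [-0.53197665 -0.59885414  8.35174318]
```

View pics/s2.png

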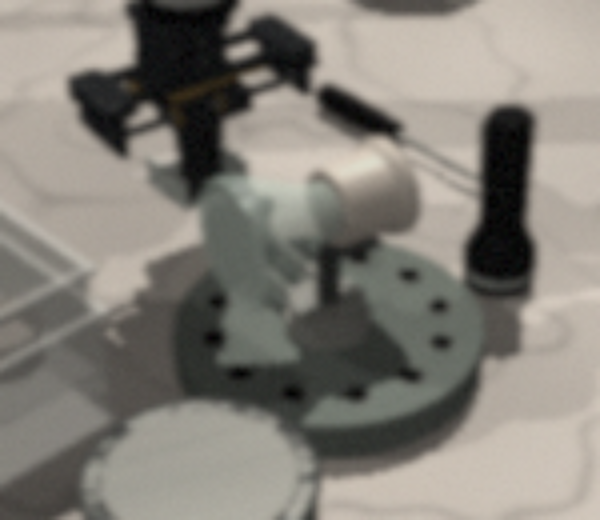

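The view shows the lamp turning with the lever, with low side force and nothing fouled. I'll continue the arc.

Emit:
move_arm(
  targets=[
    [0,[-0.0002,0.008,0],0.044],
    [0,[-0.0002,0.008,0],0.044],
    [0,[-0.0002,0.008,0],0.044],
    [0,[-0.0002,0.008,0],0.044],
    [0,[-0.0002,0.008,0],0.044],
  ],
)

```text
clock: 5.35
tool_pos: [0.4738, 0.2901, 0.0624]
tcp_rot: [[-0.807, 0.591, 0.002], [0.591, 0.807, 0.001], [-0.001, 0.002, -1.0]]
wrist_force: [-0.4, -0.3, 8.0]
finger_gap: 0.0007
gripper_force: 4.1
```

Emit:
move_arm(
  targets=[
    [0,[-0.0002,0.008,0],0.044],
    [0,[-0.0002,0.008,0],0.044],
    [0,[-0.0002,0.008,0],0.044],
    [0,[0,0.003,0],0.017],
    [0,[0,0,0],0],
  ],
)

```text
clock: 5.85
tool_pos: [0.492, 0.3112, 0.0627]
tcp_rot: [[-0.711, 0.703, 0.004], [0.703, 0.711, 0.002], [-0.001, 0.004, -1.0]]
wrist_force: [0.1, 1.2, 8.4]
finger_gap: 0.0002
gripper_force: 4.0
```

```bash
python3 - <<'E'
from plan import *
from workcell import cams
a=start();C=np.array([.6175,.183]);d=a[:2]-C
print(a,np.hypot(*d),np.degrees(np.arctan2(d[1],d[0])),np.degrees(a[3]),sensors.observe()["wrist_force"])
c=cams.capture("top");np.savez("top3",**c)
cv2.imwrite("pics/t3.png",cv2.resize(c["img"][130:290,140:340],None,fx=3.7,fy=3.7,interpolation=cv2.INTER_CUBIC)[:,:,::-1])
E
```

```text
[0.49203847 0.31120947 0.06274581 2.36176289] 0.17938300431850313 134.37935715577552 135.319045700897 [0.12318484 1.19277239 8.40353506]
```

View pics/t3.png

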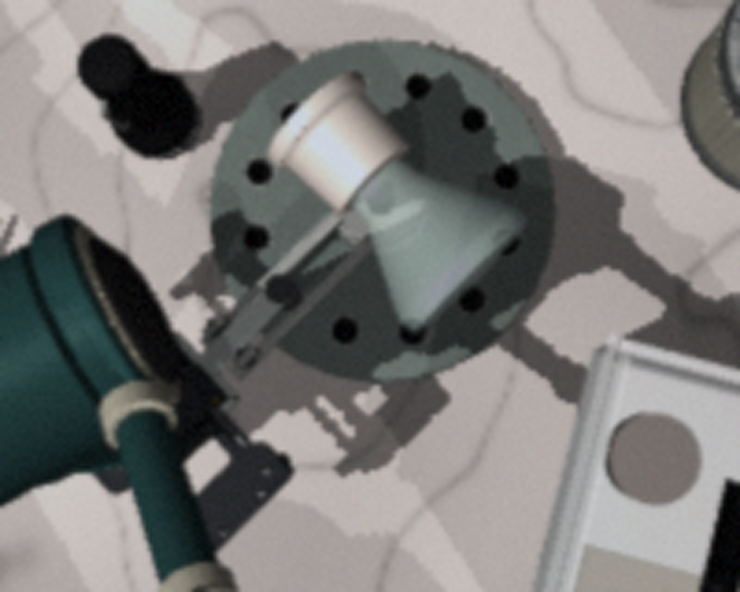

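The arm now lies at about 135°, over hole_minus, with the lamp pointing at the crates. I'll ease up slowly and watch whether the force follows, which would mean the pin is dropping in.

Emit:
move_arm(
  targets=[
    [0,[0,0,-0.003],0],
    [0,[0,0,-0.003],0],
    [0,[0,0,-0.002],0],
    [0,[0,0,0],0],
    [0,[0,0,0],0],
  ],
)

```text
clock: 6.4
tool_pos: [0.4903, 0.3102, 0.0694]
tcp_rot: [[-0.711, 0.703, 0.001], [0.703, 0.711, 0.001], [-0.0, 0.001, -1.0]]
wrist_force: [0.2, 1.5, 4.9]
finger_gap: 0.0004
gripper_force: 2.2
```

Still 4.9 N at z = 69 mm, so the trough is following and the pin is entering the hole. I'll release fully and lift clear.

Emit:
move_arm(
  targets=[
    [0,[0,0,-0.003],0],
    [0,[0,0,-0.003],0],
    [0,[0,0,-0.003],0],
    [0,[0,0,-0.003],0],
    [0,[0,0,0],0],
  ],
)

```text
clock: 6.9
tool_pos: [0.4896, 0.3095, 0.0809]
tcp_rot: [[-0.711, 0.703, -0.001], [0.703, 0.711, -0.001], [0.0, -0.001, -1.0]]
wrist_force: [0.5, 0.0, -0.8]
finger_gap: 0.0005
gripper_force: 0.0
```

Emit:
move_arm(
  targets=[
    [0,[0,0,-0.02],0],
    [0,[0,0,-0.04],0],
    [0,[0,0,-0.04],0],
    [0,[0,0,-0.04],0],
    [0,[-0.01,0.03,-0.03],0],
  ],
)

```text
clock: 7.4
tool_pos: [0.5162, 0.3232, 0.2533]
tcp_rot: [[-0.711, 0.703, -0.001], [0.703, 0.711, -0.001], [0.0, -0.001, -1.0]]
wrist_force: [0.9, 0.4, 0.3]
finger_gap: 0.0001
gripper_force: 0.0
```

Emit:
move_arm(
  targets=[
    [0,[0.03,0.04,0],0],
    [0,[0.03,0.04,0],0],
    [0,[0.03,0.04,0],0],
    [0,[0.03,0.04,0],0],
    [0,[0,0,0],0],
  ],
)

```text
clock: 7.9
tool_pos: [0.5441, 0.5274, 0.2474]
tcp_rot: [[-0.714, 0.7, -0.003], [0.7, 0.714, -0.0], [0.002, -0.002, -1.0]]
wrist_force: [-0.1, -0.2, -0.2]
finger_gap: 0.0003
gripper_force: 0.0
```

```bash
python3 - <<'E'
from plan import *
from workcell import cams
print(start())
c=cams.capture("top");im=c["img"]
C=np.array([.6175,.183])
m=(cv2.cvtColor(im,cv2.COLOR_RGB2GRAY)<40).astype(np.uint8)
n,l,st,ce=cv2.connectedComponentsWithStats(m)
e=proj(c,[*(C+.18*np.array([-.7071,.7071])),.076]);print("expected",e)
for i in range(1,n):
    if np.hypot(*(ce[i]-e))<25 and st[i,4]>50: T=ray(c,ce[i],.076);d=T[:2]-C;print(st[i],ce[i],T,np.hypot(*d),np.degrees(np.arctan2(d[1],d[0])))
s=cams.capture("scene")
A=cv2.resize(im[130:290,130:340],(525,400));B=cv2.resize(s["img"][100:260,190:300],(275,400))
cv2.imwrite("pics/f.png",np.hstack([A,B])[:,:,::-1])
E
```

```text
[0.54408729 0.5273892  0.24736683 2.36586906]
expected [184.56161937 236.94045808]
[171 224  30  29 435] [185.56551724 237.97241379] [0.48793755 0.30789228 0.076     ] 0.17995696928494936 136.051468126408
```

View pics/f.png

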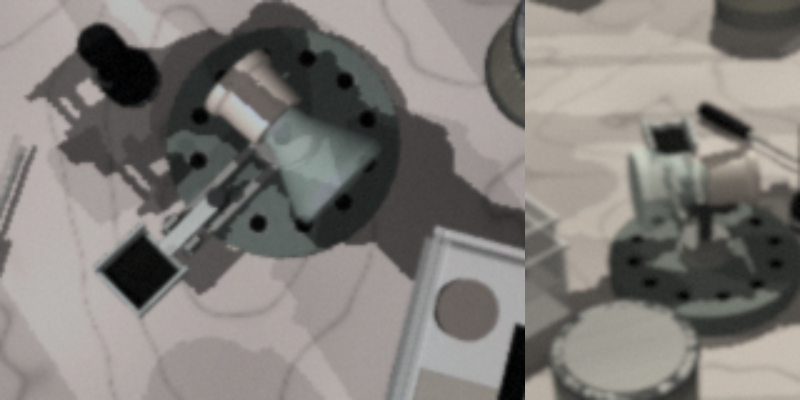

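The trough is now at 136.05°, a 29.8° swing from its starting 165.84°, and its radius at rest height matches the start. That puts the pin home in hole_minus with the lamp on the crates, the robot clear and everything else undisturbed.

```bash
python3 -c "
from workcell import workorder
print(workorder.close_job())"
```

```text
the job is handed in; nothing more can be done
None
```

The lamp is swung one hole clockwise and shines at the crates; force and pictures show the pin home in hole_minus, the robot is clear, and the job was handed in at about 8 s (no verdict shown).

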